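Make up the home and travel shoe-care kits

ROBOT

A 6-joint arm with a two-finger parallel gripper is mounted at the origin on the work surface. World frame = base frame: x ahead of the robot, y to its left, z up, the work surface at z = 0. Lengths are in m, angles in rad, forces in N, time in s.
With the tool pointing down it reaches from about 0.35 to 0.85 m from the base axis. Payload 8.1 kg.
Tool frame: the origin (TCP) lies between the finger pads; the fingertips stand 11 mm ahead of it and the grasp point (between the pads) lies 8 mm behind it (robot.tips_ahead is the distance from the TCP to the fingertips, in m); z points along the fingers, y is the line along which they close (so a half turn about z gives the same grasp; the last joint's range is limited). The gripper opens to 93 mm and grips with 3 to 60 N. Pads are 15 mm wide; open, the fingers measure 128 mm over their backs; the gripper's body (75 mm by 188 mm) begins 65 mm behind the grasp point.
Start: joints at [-1.416, 0.13, 1.488, -0, 1.523, -0.085], TCP at [0.143, -0.583, 0.208] pointing down, gripper open.
Joint ranges: [-2.96, 2.96], [-0.89, 2.26], [0.02, 2.5], [-1.34, 4.48], [0, 2.73], [-2.66, 2.66]. Speed limits (rad/s): [2.39, 2.39, 2.79, 3.14, 3.14, 3.14].

INTERFACE

Orientations are given as a rotation vector (axis times angle).
In Python, from plant import robot gives the robot as it stands. The module is installed in compiled form; this text tells all that it offers.
- The arm moves only by the tool move_arm, never from a script. Its argument "deltas" is one flat list of numbers, 7 for each row, row after row: the shift along the tool's x, y, z in m, then the turn, a rotation vector about the tool's x, y, z in rad, then the opening, from 0 (shut) to 1 (fully open). A call has 1 to 12 rows; each row is the pose to reach, as a shift and turn from the pose commanded when the call began, along the tool's axes at that moment; what a row does not reach only later rows make up. A row lasts 1/8 s, in which the tool goes at most 62.5 mm and 10.7 degrees, less where a joint would pass 70% of its speed; a pose out of reach is approached as far as the arm can. A call with a gripper value outside its range is refused whole. The fingers move at their own pace and stop on an object; "squeeze" is the grip in N (left out, the last holds). Time passes only in rows, so rows that repeat a pose let the fingers close. It gives the time, the measured TCP pose, the force, the opening and the grip force at its end, in the units of the state.
- robot.read_state(): the state, without advancing time (a new reading comes with each control period).
- robot.read_camera(name): name is "scene" or "top" or "wrist"; returns (picture, depth): 420x560x3 uint8, red, green, blue; 420x560 float32, m along the optical axis (not along the pixel's ray), 0 where there is no reading.
- robot.camera_model(name): a dict with "K" (3x3 intrinsics, pixels), "R" (3x3) and "t" (3): a world point X has camera coordinates R X + t; the wrist camera has in their place "tool_from_camera" (4x4, takes a point from camera to tool coordinates, whose origin is the TCP and whose axes are the flange's). Camera axes: x right, y down, z forward; pixel columns grow to the right and rows downward; lengths in m; the calibration is good to about 2 mm. A picture is of the moment at which its call begins: read the wrist's pose just before it. camera_model takes no time and is no camera call.
- robot.close_job(): hands the job in; it is judged then, once.
Trained networks look in the newest picture that a camera, given by its name, has taken for a name from the list of things; names that differ only in an ending like _2 or _b are one class to them, and where a whole thing is asked for, a point or a joint stands for the part that bears it (a point fixed in the world has none). Each returns a list of dicts, best first, with "confidence" (0 to 1); they miss things now and then, are a little off and sometimes report something else, mostly with a low value. They report only what shows in the picture. A call takes as long as a camera call. They do not tell look-alikes from the thing itself.
- robot.recognise(camera, label): "uv" ([column, row] in pixels, amid what is visible of it).
The state is a dict: "t": time; "q": joint angles; "dq": joint speeds; "joint_torque": joint torques, N m; "tool_pos": TCP position; "orientation": TCP orientation; "force": force on the tool from outside, world axes, zero at the start; "wrist_torque": the same for the moment, N m; "opening": finger opening in m; "gripper_force": force on a finger pad.
Only numpy, scipy, OpenCV 4.12 (cv2) and the standard library are available. Lean on these libraries where they do the work, as an engineer would, in place of code of your own. Each camera call takes 0.05 s, during which the arm holds its last target. There are 200 camera calls.

TASK

Make up the two shoe-care kits on the ledge: put the large polish tin and the large brush in the pine home tray, and the small tin, the small brush and the shoehorn in the grey moulded travel tray. Each thing must lie flat in the recess cut to its shape, lids up and bristles down, with nothing left standing on a tray's edge. Leave the key dish with its keys and the bottle of cleaner as they are.

Things in the scene. Friction and masses are not known exactly. Their poses are not given: they have to be found in the camera images.
- large_brush_c (a point): Centre (23 mm over its underside) of the larger shoe brush: 130 long (its x) x 44 wide (y) x 46 high (mm), standing on its dark hair, z up. The top 21 mm is a wooden block with straight sides and half-round ends, gripped across its 44 mm width; the hair below is firm, 37 wide. About 120 g. Loose, long axis within 25 degrees of the world's x.
- small_brush_c (a point): Centre (half-way up, 19 mm over its underside) of the smaller shoe brush, of the same pattern: 90 long (its x) x 34 wide (its y) x 38 high (mm), z up; the top 18 mm is the wooden block, gripped across its 34 mm width. About 60 g. Loose on the ledge, long axis roughly along the world's x (within 25 degrees).
- large_tin_c (a point): Centre (14 mm over its underside) of the larger closed round polish tin: 60 diameter x 28 high (mm), steel with a knurled dark screw cap as its upper half, z up (cap up). About 100 g. Loose on the ledge, any yaw.
- small_tin_c (a point): Centre (12 mm over its underside) of the smaller closed round polish tin: 42 diameter x 24 high (mm), same pattern, z up (cap up). About 50 g. Loose on the ledge, any yaw.
- shoehorn_c (a point): Middle (9 mm over its underside) of the red plastic shoehorn, hollow side down, z up: 130 mm long (its x), 38 at its widest. From x -65 to +12 it is a straight grip 20 wide (y) x 18 high, from there to +65 a thin flared trough 17 falling to 6 high. This point is on the grip, near the centre of mass: pinch across the 20 mm here. 30 g. Loose, lies within 25 degrees of the world's x.
- home_tray: Pine home tray, 172 (its x) x 174 (y) x 16 mm high, fixed, on the side where the travel tray is not; origin at the centre of its underside, z up, yaw within 15 degrees. Recesses 8 deep (floors 8 over the underside): rectangle 150 (x) x 62 (y) centred at x 0, y -45 for the large brush; round, diameter 80, at x 0, y +38 for the large tin.
- travel_tray: Charcoal-grey moulded travel-case tray, 196 (its x) x 148 (y) x 15 mm high, fixed, left or right of the robot; origin at the centre of its underside, z up, yaw within 15 degrees. Recesses 7 deep (floors 8 over the underside): rectangle 150 (x) x 56 (y) at x 0, y -37 for the shoehorn; rectangle 108 (x) x 52 (y) at x -34, y +34 for the small brush; round, diameter 60, at x +58, y +34 for the small tin.
- dish: Bystander: grey ceramic dish, 120 diameter x 26 mm high, origin at the centre of its underside, standing beyond the outer side of one of the trays. Leave alone.
- keys: Bystander: steel key ring with two keys, about 65 mm long, lying in the dish. Leave alone.
- cleaner: Bystander: upright bottle of shoe cleaner, 48 diameter x 125 mm high, origin at the centre of its underside, standing beyond the outer side of one of the trays. Leave alone.
Things that resemble listed ones, but are neither listed nor needed, are in the scene too. What is shaped like the part that bears small_tin_c but orange or red is not meant. Leave any blue or purple look-alike of the part that bears large_tin_c alone.

How it is judged:
By the outcome, as a careful person would: the job done as asked, in the order asked, and still so for the second after the job is handed in, with the robot touching nothing.
It also fails if it takes over 112 s, if anything falls off the work surface, if the arm or the gripper's body presses on something with over 40 N, if the wrist force passes 120 N, or if a joint passes its speed limit or range.

## Working session

There is one attempt and no reset: what is moved stays moved. The work goes in short steps, Python scripts to look and compute and a tool call to move; the robot and the scene stay as the last step left them, time stands still between calls to the robot, and variables do not carry over. Pictures are saved under pics/ and viewed, at most 14 in all, crops included, and the job is handed in when it is done.

Besides the shell and the picture viewer there is one more tool, called after ">>>" by a JSON object that holds its "api" and its "payload", one argument or row to a line. move_arm: Moves the arm, as the interface text tells. Its arguments: {"type":"object","properties":{"deltas":{"type":"array","items":{"type":"number"}},"squeeze":{"type":"number"}},"required":["deltas"]}

```bash
mkdir -p pics; ls
cat > h.py <<'E'
import numpy as np, cv2
from scipy.spatial.transform import Rotation as Rn
from plant import robot
def save(n,img,s=1.0):
    cv2.imwrite('pics/'+n, cv2.resize(img[...,::-1],None,fx=s,fy=s,interpolation=cv2.INTER_CUBIC))
def model(name,st=None):
    m=robot.camera_model(name); K=np.array(m['K'])
    if 'R' in m: 
        R=np.array(m['R']);t=np.array(m['t']); return K,R.T,-R.T@t
    T=np.array(m['tool_from_camera']); Rt=Rn.from_rotvec(st['orientation']).as_matrix()
    return K,Rt@T[:3,:3],Rt@T[:3,3]+np.array(st['tool_pos'])
def cloud(M,d):
    K,R,c=M; v,u=np.mgrid[:d.shape[0],:d.shape[1]]
    p=np.stack([(u-K[0,2])/K[0,0]*d,(v-K[1,2])/K[1,1]*d,d],-1)
    return p@R.T+c
def proj(M,X):
    K,R,c=M; p=(np.atleast_2d(X)-c)@R; p=p@K.T; return p[:,:2]/p[:,2:]
E
cat > a.py <<'E'
from h import *
st=robot.read_state(); print(st['t'],np.round(st['tool_pos'],4),np.round(st['orientation'],4),np.round(st['force'],2),st['opening'])
for cam in('scene','top'):
    p,d=robot.read_camera(cam); np.savez(cam,p=p,d=d); save(cam+'1.png',p,1.4)
    M=model(cam); print(cam,np.round(M[2],3)); C=cloud(M,d)
    for l in 'large_brush_c small_brush_c large_tin_c small_tin_c shoehorn_c home_tray travel_tray dish cleaner'.split():
        for r in robot.recognise(cam,l):
            u,v=np.round(r['uv']).astype(int); print(l,u,v,round(r['confidence'],2),np.round(C[v,u],3))
print(robot.camera_model('wrist'))
E
python3 a.py
```

```text
pics
0.0 [ 0.1424 -0.5823  0.2069] [-3.1172e+00 -3.7560e-01  1.0000e-04] [-0.37  0.37  0.39] 0.0927905429475603
scene [1.287 0.032 1.246]
large_brush_c 298 230 0.62 [0.671 0.072 0.044]
small_brush_c 280 159 0.84 [0.441 0.02  0.038]
large_tin_c 397 234 0.92 [0.668 0.335 0.028]
large_tin_c 357 238 0.77 [0.681 0.229 0.024]
small_tin_c 166 254 0.78 [ 0.741 -0.272  0.026]
small_tin_c 187 204 0.68 [ 0.585 -0.235  0.019]
small_tin_c 186 230 0.54 [ 0.67  -0.227  0.027]
shoehorn_c 243 234 0.57 [ 0.673 -0.074  0.016]
shoehorn_c 445 190 0.52 [0.512 0.49  0.001]
home_tray 178 165 0.7 [ 0.448 -0.278  0.008]
travel_tray 359 160 0.9 [0.418 0.251 0.007]
travel_tray 104 168 0.49 [ 0.514 -0.461  0.084]
dish 443 192 0.8 [0.519 0.483 0.003]
cleaner 107 170 0.98 [ 0.51  -0.458  0.069]
top [ 0.516 -0.014  1.318]
large_brush_c 263 185 0.75 [0.668 0.066 0.045]
small_brush_c 277 256 0.57 [0.441 0.024 0.036]
large_tin_c 209 154 0.71 [0.775 0.243 0.03 ]
large_tin_c 210 186 0.66 [0.67  0.24  0.027]
large_tin_c 434 236 0.56 [ 0.498 -0.457  0.087]
large_tin_c 184 190 0.5 [0.659 0.326 0.026]
small_tin_c 354 210 0.
[... 285 characters left out ...]
25  0.016]
dish 138 230 0.93 [ 0.516 -0.014  1.318]
dish 359 188 0.48 [ 0.656 -0.245  0.022]
cleaner 432 235 0.64 [ 0.501 -0.454  0.079]
cleaner 212 187 0.16 [0.666 0.233 0.03 ]
{'K': array([[375.05028828,   0.        , 281.85424426],
       [  0.        , 375.05028828, 204.84532749],
       [  0.        ,   0.        ,   1.        ]]), 'tool_from_camera': array([[-8.42574208e-04, -9.56395068e-01, -2.92074929e-01,
         8.13120410e-02],
       [ 9.99999472e-01, -9.77566832e-04,  3.16241908e-04,
        -5.75179397e-04],
       [-5.87974964e-04, -2.92074508e-01,  9.56395387e-01,
        -1.78346384e-01],
       [ 0.00000000e+00,  0.00000000e+00,  0.00000000e+00,
         1.00000000e+00]])}
```

View pics/scene1.png

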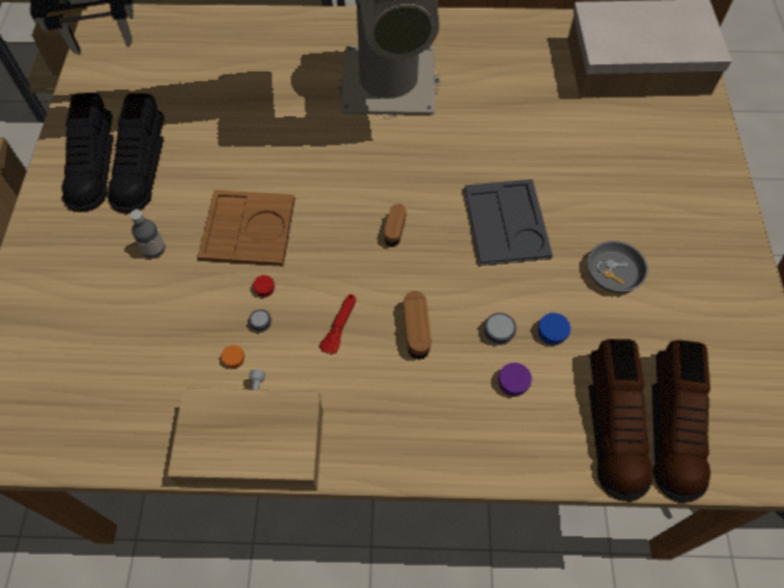

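View pics/top1.png

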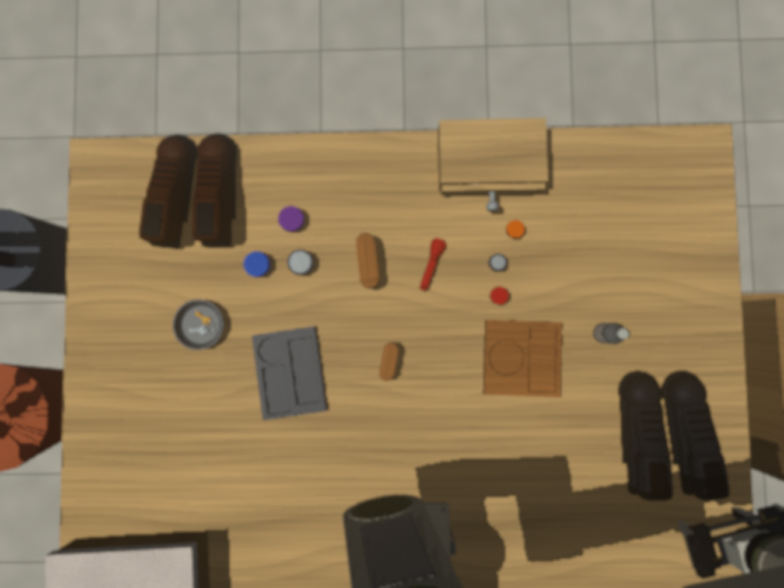

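The large tin meant is the grey steel one at scene (357,234) / top (214,187). Its look-alikes are blue (396,234) and purple (367,271). The small tin meant is the grey one at scene (186,229) / top (356,187). Its look-alikes are red (188,204) and orange (166,254). Next I fit poses from both views, with one confirming crop.

```bash
cat > b.py <<'E'
from h import *
obj={'LB':(.67,.07,.09,.03),'SB':(.441,.022,.07,.025),'LT':(.674,.236,.045,.02),'ST':(.657,-.236,.034,.015),'SH':(.68,-.08,.09,.006),
 'HT':(.44,-.28,.125,.011),'TT':(.41,.25,.13,.010),'box':(.85,-.2,.2,.04),'bottle':(.505,-.455,.06,.04),'red':(.585,-.235,.034,.012),'or':(.745,-.272,.034,.012),'blue':(.668,.335,.04,.015),'pur':(.775,.243,.04,.015)}
for cam in('scene','top'):
    z=np.load(cam+'.npz'); M=model(cam); C=cloud(M,z['d']); ok=z['d']>0
    print(cam)
    for n,(x,y,r,h) in obj.items():
        m=ok&(np.hypot(C[...,0]-x,C[...,1]-y)<r)&(C[...,2]>h)
        P=C[m]
        if len(P)<8: print(n,'few',len(P)); continue
        (cx,cy),(a,b),ang=cv2.minAreaRect((P[:,:2]*1000).astype(np.float32))
        if a<b: a,b,ang=b,a,ang+90
        med=np.median(P,0); g=np.median(C[ok&(np.hypot(C[...,0]-x,C[...,1]-y)<r+.03)&(np.hypot(C[...,0]-x,C[...,1]-y)>r)][:,2])
        print(n,len(P),'rect',np.round([cx,cy,a,b]),'ang',round((ang+90)%180-90,1),'z95 %.3f med'%np.percentile(P[:,2],95),np.round(med,3),'ring z %.4f'%g)
p=np.load('scene.npz')['p']
save('crop1.png',np.hstack([p[205:290,325:425],p[190:275,140:240]]),4)
E
python3 b.py
```

```text
scene
LB 717 rect [668.  72. 129.  44.] ang 5.9 z95 0.050 med [0.674 0.072 0.046] ring z 0.0003
SB 308 rect [436.  27.  90.  34.] ang -11.7 z95 0.043 med [0.44  0.027 0.038] ring z 0.0003
LT 382 rect [668. 230.  60.  59.] ang -53.8 z95 0.032 med [0.67  0.231 0.028] ring z 0.0005
ST 189 rect [ 660. -229.   42.   41.] ang -19.2 z95 0.028 med [ 0.663 -0.229  0.024] ring z 0.0003
SH 396 rect [675. -88. 159. 158.] ang 40.1 z95 0.021 med [ 0.665 -0.077  0.013] ring z 0.0002
HT 1797 rect [ 437. -281.  178.  178.] ang 87.6 z95 0.020 med [ 0.444 -0.269  0.015] ring z 0.0002
TT 1749 rect [411. 261. 205. 152.] ang 7.5 z95 0.019 med [0.421 0.261 0.014] ring z 0.0004
box 6936 rect [ 880. -218.  242.  203.] ang -89.9 z95 0.079 med [ 0.911 -0.215  0.075] ring z -0.0009
bottle 399 rect [ 499. -467.   46.   39.] ang -48.9 z95 0.125 med [ 0.503 -0.464  0.083] ring z 0.0002
red 180 rect [ 584. -231.   43.   40.] ang -14.7 z95 0.029 med [ 0.586 -0.23   0.024] ring z 0.0005
or 206 rect [ 739. -271.   42.   41.] ang 40.4 z95 0.028 med [ 0.74  -0.271  0.024] ring z 0.0001
blue 403 rect [665. 333.  61.  58.
[... 697 characters left out ...]
  0.016] ring z 0.0004
TT 1605 rect [414. 232. 205. 199.] ang -82.4 z95 0.019 med [0.413 0.257 0.014] ring z 0.0002
box 4078 rect [ 880. -220.  241.  205.] ang 89.7 z95 0.079 med [ 0.896 -0.219  0.074] ring z 0.0003
bottle 265 rect [ 493. -469.   47.   40.] ang -2.2 z95 0.127 med [ 0.495 -0.464  0.085] ring z 0.0004
red 135 rect [ 585. -233.   40.   39.] ang 87.9 z95 0.029 med [ 0.584 -0.233  0.025] ring z 0.0005
or 138 rect [ 738. -274.   41.   40.] ang 82.1 z95 0.029 med [ 0.737 -0.273  0.024] ring z 0.0003
blue 273 rect [666. 331.  58.  58.] ang 69.9 z95 0.033 med [0.665 0.33  0.028] ring z 0.0002
pur 267 rect [771. 250.  58.  58.] ang -45.6 z95 0.032 med [0.77  0.25  0.028] ring z 0.0003
```

View pics/crop1.png

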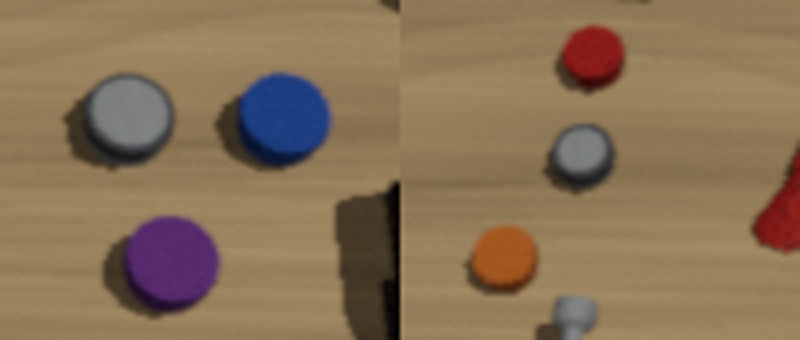

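The crop shows plain steel tins at crop (128,115) for the large and (580,155) for the small. Blue, purple, red and orange are the look-alikes. I still need clean fits for the trays and the shoehorn.

```bash
cat > c.py <<'E'
from h import *
for cam in('scene','top'):
    z=np.load(cam+'.npz'); M=model(cam); C=cloud(M,z['d']); ok=z['d']>0; p=z['p'].astype(int)
    for n,(x,y,r,h,hi) in {'HT':(.438,-.283,.14,.004,.03),'TT':(.411,.26,.15,.004,.03),'SH':(.68,-.08,.10,.003,.03)}.items():
        m=ok&(np.hypot(C[...,0]-x,C[...,1]-y)<r)&(C[...,2]>h)&(C[...,2]<hi)
        if n=='SH': m&=(p[...,0]>2.0*p[...,1])
        k,L,S,_=cv2.connectedComponentsWithStats(m.astype(np.uint8),connectivity=4); m=L==1+np.argmax(S[1:,4])
        P=C[m]; (cx,cy),(a,b),ang=cv2.minAreaRect((P[:,:2]*1000).astype(np.float32))
        print(cam,n,m.sum(),np.round([cx,cy,a,b,ang],1),np.round(P.mean(0),4),'top %.4f floor5%% %.4f'%(np.percentile(P[:,2],80),np.percentile(P[:,2],10)))
        if n=='SH':
            q=P[:,:2]; c=q.mean(0); w,V=np.linalg.eigh(np.cov((q-c).T)); v=V[:,1]*np.sign(V[0,1]); s=(q-c)@v; t=(q-c)@V[:,0]
            print(' axis ang',np.degrees(np.arctan2(v[1],v[0])),'ends',(c+v*s.min()).round(3),(c+v*s.max()).round(3))
            for e in np.arange(-.07,.07,.02):
                k=(s>=e)&(s<e+.02)
                if k.sum()>3: print('  ',round(e+.01,2),'width %.3f mid'%np.ptp(t[k]),np.round(q[k].mean(0),4), 'z %.3f'%np.median(P[k,2]))
E
python3 c.py
```

```text
scene HT 2992 [ 433.5 -283.8  185.8  186.8   86.7] [ 0.4411 -0.2814  0.0125] top 0.0168 floor5% 0.0063
scene TT 2924 [404.5 259.4 220.5 162.9   7.8] [0.4141 0.261  0.0116] top 0.0157 floor5% 0.0063
scene SH 354 [659.4 -80.3  32.8 130.2  73.2] [ 0.6677 -0.0793  0.0136] top 0.0182 floor5% 0.0063
 axis ang -19.861944080405866 ends [ 0.599 -0.055] [ 0.722 -0.099]
   -0.06 width 0.017 mid [ 0.6122 -0.0589] z 0.018
   -0.04 width 0.023 mid [ 0.6314 -0.0661] z 0.018
   -0.02 width 0.024 mid [ 0.6495 -0.0729] z 0.017
   0.0 width 0.019 mid [ 0.6678 -0.0788] z 0.016
   0.02 width 0.029 mid [ 0.687  -0.0866] z 0.012
   0.04 width 0.033 mid [ 0.7053 -0.0929] z 0.008
   0.06 width 0.021 mid [ 0.718  -0.0964] z 0.008
top HT 2899 [ 438.5 -286.1  182.6  178.3   86.9] [ 0.4381 -0.2844  0.0125] top 0.0169 floor5% 0.0064
top TT 2770 [411.  259.8 207.2 159.3   8.8] [0.4104 0.2576 0.0114] top 0.0152 floor5% 0.0061
top SH 221 [660.4 -76.8  31.1 123.3  65. ] [ 0.6656 -0.0826  0.0143] top 0.0186 floor5% 0.0073
 axis ang -19.856573702299634 ends [ 0.601 -0.059] [ 0.717 -0.101]
   -0.06 width 0.015 mid [ 0.6104 -0.0622] z 0.018
   -0.04 width 0.017 mid [ 0.6281 -0.0692] z 0.017
   -0.02 width 0.016 mid [ 0.6464 -0.0759] z 0.019
   0.0 width 0.015 mid [ 0.665  -0.0825] z 0.017
   0.02 width 0.023 mid [ 0.6852 -0.0893] z 0.012
   0.04 width 0.031 mid [ 0.7031 -0.0962] z 0.009
   0.06 width 0.018 mid [ 0.7145 -0.1005] z 0.007
```

```bash
cat > mv.py <<'E'
# usage: mv.py "x,y,z,yaw,open[,rows]" ...   plans one call from the commanded pose in cmd.json
import sys,json,math,numpy as np
c=json.load(open('cmd.json')) ; p0=np.array(c[:3]); y0=c[3]
R=np.array([[math.cos(y0),math.sin(y0),0],[math.sin(y0),-math.cos(y0),0],[0,0,-1]])
rows=[];p,y=p0,y0
for a in sys.argv[1:]:
    w=[float(v) for v in a.split(',')]; q=np.array(w[:3])
    n=int(w[5]) if len(w)>5 else max(1,math.ceil(max(np.linalg.norm(q-p)/.060,abs(w[3]-y)/.18)))
    for i in range(1,n+1):
        s=p+(q-p)*i/n; r=y+(w[3]-y)*i/n
        rows.append([*np.round(R.T@(s-p0),3),0,0,round(-(r-y0),2),w[4]])
    p,y=q,w[3]
e=p0+R@np.array(rows[-1][:3]); json.dump([*e,y0-rows[-1][5]],open('cmd.json','w'))
print(len(rows)); print(', '.join('%g'%(v+0) for r in rows for v in r)); print('end',e.round(4),round(y0-rows[-1][5],3))
E
echo '[0.143,-0.583,0.208,0.24]' > cmd.json
python3 mv.py 0.45,-0.29,0.2,0,0.8
```

```text
8
0.046, -0.026, 0.001, 0, 0, 0.03, 0.8, 0.092, -0.053, 0.002, 0, 0, 0.06, 0.8, 0.138, -0.079, 0.003, 0, 0, 0.09, 0.8, 0.184, -0.106, 0.004, 0, 0, 0.12, 0.8, 0.23, -0.132, 0.005, 0, 0, 0.15, 0.8, 0.276, -0.159, 0.006, 0, 0, 0.18, 0.8, 0.322, -0.185, 0.007, 0, 0, 0.21, 0.8, 0.368, -0.212, 0.008, 0, 0, 0.24, 0.8
end [ 0.4501 -0.2896  0.2   ] 0.0
```

>>> {"api": "move_arm", "payload": {
  "deltas": [0.046, -0.026, 0, 0, 0, 0.03, 0.8, 0.092, -0.053, 0, 0, 0, 0.06, 0.8, 0.138, -0.079, 0, 0, 0, 0.09, 0.8, 0.184, -0.106, 0, 0, 0, 0.12, 0.8, 0.23, -0.132, 0, 0, 0, 0.15, 0.8, 0.276, -0.159, 0, 0, 0, 0.18, 0.8, 0.322, -0.185, 0.004, 0, 0, 0.21, 0.8, 0.368, -0.212, 0.008, 0, 0, 0.24, 0.8, 0.368, -0.212, 0.008, 0, 0, 0.24, 0.8]
}}

```text
t: 2.12
tool_pos: [0.4516, -0.2866, 0.1996]
orientation: [-3.141, -0.007, -0.0]
force: [0.3, -0.4, 1.2]
opening: 0.0743
gripper_force: 0.0
```

```bash
cat > w.py <<'E'
import sys
from h import *
n=sys.argv[1]
st=robot.read_state(); p,d=robot.read_camera('wrist'); M=model('wrist',st); C=cloud(M,d); np.savez(n,p=p,d=d,C=C)
o=Rn.from_rotvec(st['orientation']).as_matrix()
print('t %.2f'%st['t'],np.round(st['tool_pos'],4),'yaw %.3f'%np.arctan2(o[1,0],o[0,0]),'F',np.round(st['force'],1),'open %.4f grip %.1f'%(st['opening'],st['gripper_force']))
if len(sys.argv)>2: save(n+'.png',p,1.3)
E
cat > tray.py <<'E'
import sys
from h import *
from scipy.optimize import least_squares
# fit tray pose to a depth cloud: edge-independent, via height template (recess map)
def tmpl(name,x,y):
    s=lambda d:1/(1+np.exp(-d/.0015))          # smooth inside indicator
    rect=lambda cx,cy,w,h:np.minimum(s(w/2-abs(x-cx)),s(h/2-abs(y-cy)))
    circ=lambda cx,cy,r:s(r-np.hypot(x-cx,y-cy))
    if name=='HT': return .016*rect(0,0,.172,.174)-.008*rect(0,-.045,.15,.062)-.008*circ(0,.038,.04)
    return .015*rect(0,0,.196,.148)-.007*(rect(0,-.037,.15,.056)+rect(-.034,.034,.108,.052)+circ(.058,.034,.03))
def fit(C,d,name,g,zoff=True):
    P=C[(d>0)&(np.hypot(C[...,0]-g[0],C[...,1]-g[1])<.135)]; P=P[P[:,2]<.025]
    def f(v):
        c,s=np.cos(v[2]),np.sin(v[2]); q=P[:,:2]-v[:2]
        return (tmpl(name,q@[c,s],q@[-s,c])+v[3]-P[:,2])*1e3
    r=least_squares(f,[*g,0],loss='soft_l1',diff_step=1e-3,x_scale=[.01,.01,.05,.002]); return r.x,np.sqrt(np.mean(r.fun**2)),len(P)
if __name__=='__main__':
    G={'HT':[.4375,-.2835,-.05],'TT':[.411,.2605,.14]}
    name=sys.argv[1]
    for n in sys.argv[2:]:
        z=np.load(n+'.npz'); C=z['C'] if 'C' in z else cloud(model(n),z['d'])
        x,e,k=fit(C,z['d'],name,G[name]); print(n,name,np.round(x,4),'rms mm %.2f'%e,k)
E
python3 w.py w1 1; python3 tray.py HT w1 scene top; python3 tray.py TT scene top
```

```text
t 2.12 [ 0.4516 -0.2866  0.1996] yaw 0.004 F [ 0.3 -0.4  1.2] open 0.0743 grip 0.0
w1 HT [ 0.436  -0.2846 -0.049   0.0015] rms mm 1.67 51715
scene HT [ 4.365e-01 -2.828e-01 -5.080e-02  3.000e-04] rms mm 3.48 5376
top HT [ 4.381e-01 -2.854e-01 -4.870e-02  2.000e-04] rms mm 3.00 5403
scene TT [0.409  0.2611 0.1337 0.0007] rms mm 3.42 5434
top TT [4.106e-01 2.583e-01 1.306e-01 4.000e-04] rms mm 2.95 5274
```

View pics/w1.png

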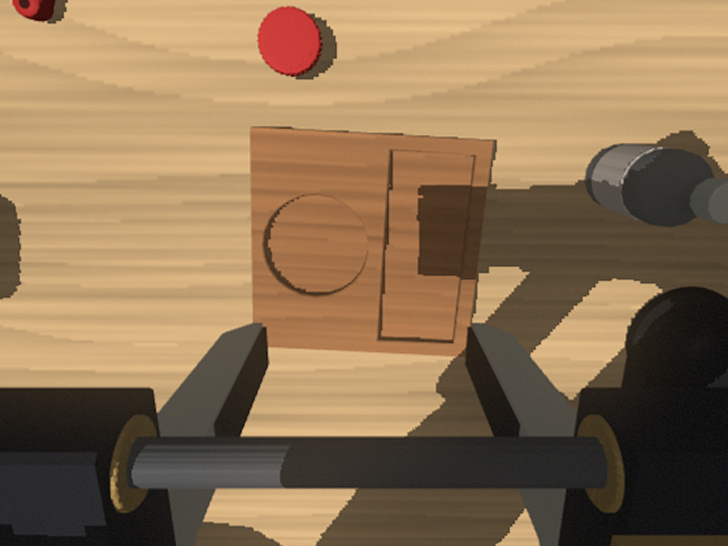

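The home tray shows at w1 (250-490,125-355), the round recess at (318,245), the rectangle at (430,245), the bottle at (650,185) clear of the tray, and the red tin at (290,40). Next, the large tin.

```bash
python3 mv.py 0.6,0.1,0.19,0.45,0.8 0.668,0.229,0.13,0.785,0.8 0.668,0.229,0.13,0.785,0.8
```

```text
11
0.021, -0.056, 0.001, 0, 0, -0.06, 0.8, 0.043, -0.111, 0.003, 0, 0, -0.13, 0.8, 0.064, -0.167, 0.004, 0, 0, -0.19, 0.8, 0.086, -0.223, 0.006, 0, 0, -0.26, 0.8, 0.107, -0.278, 0.007, 0, 0, -0.32, 0.8, 0.129, -0.334, 0.009, 0, 0, -0.39, 0.8, 0.15, -0.39, 0.01, 0, 0, -0.45, 0.8, 0.173, -0.433, 0.03, 0, 0, -0.56, 0.8, 0.195, -0.476, 0.05, 0, 0, -0.67, 0.8, 0.218, -0.519, 0.07, 0, 0, -0.79, 0.8, 0.218, -0.519, 0.07, 0, 0, -0.79, 0.8
end [0.6681 0.2294 0.13  ] 0.79
```

>>> {"api": "move_arm", "payload": {
  "deltas": [0.021, -0.056, 0.001, 0, 0, -0.06, 0.8, 0.043, -0.111, 0.003, 0, 0, -0.13, 0.8, 0.064, -0.167, 0.004, 0, 0, -0.19, 0.8, 0.086, -0.223, 0.006, 0, 0, -0.26, 0.8, 0.107, -0.278, 0.007, 0, 0, -0.32, 0.8, 0.129, -0.334, 0.009, 0, 0, -0.39, 0.8, 0.15, -0.39, 0.01, 0, 0, -0.45, 0.8, 0.173, -0.433, 0.03, 0, 0, -0.56, 0.8, 0.195, -0.476, 0.05, 0, 0, -0.67, 0.8, 0.218, -0.519, 0.07, 0, 0, -0.79, 0.8, 0.218, -0.519, 0.07, 0, 0, -0.79, 0.8]
}}

```text
t: 3.55
tool_pos: [0.6667, 0.2302, 0.1253]
orientation: [-2.897, -1.213, 0.009]
force: [0.2, -0.0, -1.2]
opening: 0.0744
gripper_force: 0.0
```

```bash
cat > blob.py <<'E'
import sys
from h import *
# blob.py view x y r hmin hmax : footprint of what stands near x,y
n=sys.argv[1]; x,y,r,h,hi=map(float,sys.argv[2:7])
z=np.load(n+'.npz'); C=z['C']; m=(z['d']>0)&(np.hypot(C[...,0]-x,C[...,1]-y)<r)&(C[...,2]>h)&(C[...,2]<hi)
k,L,S,_=cv2.connectedComponentsWithStats(m.astype(np.uint8),connectivity=4)
for i in np.argsort(-S[1:,4])[:2]+1:
    P=C[L==i]; (cx,cy),(a,b),g=cv2.minAreaRect((P[:,:2]*1000).astype(np.float32)); cc,cr=cv2.minEnclosingCircle((P[:,:2]*1000).astype(np.float32))
    if a<b:a,b,g=b,a,g+90
    print(S[i,4],'rect',np.round([cx,cy,a,b],1),'ang %.1f'%((g+90)%180-90),'circ',np.round([*cc,cr],1),'z50 %.4f'%np.median(P[:,2]),'z5/95',np.round(np.percentile(P[:,2],[5,95]),4),'px',np.round(np.argwhere(L==i).mean(0)[::-1]))
g=C[(z['d']>0)&(np.hypot(C[...,0]-x,C[...,1]-y)<r+.04)&(C[...,2]<.006)]; print('ground z %.4f'%np.median(g[:,2]))
E
python3 w.py w2 1; python3 blob.py w2 .668 .229 .045 .022 .05
```

```text
t 3.55 [0.6667 0.2302 0.1253] yaw 0.793 F [ 0.2 -0.  -1.2] open 0.0744 grip 0.0
4657 rect [666.8 229.7  59.6  59.4] ang 4.6 circ [666.4 229.2  30.3] z50 0.0297 z5/95 [0.0282 0.0309] px [284. 200.]
ground z 0.0015
```

View pics/w2.png

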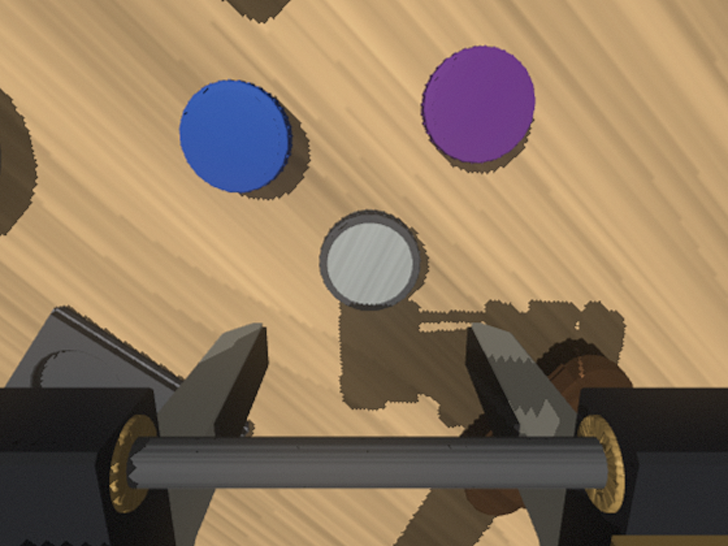

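The grey tin at w2 (370,262) sits between the fingers' lines, with blue (235,135) and purple (478,105) well clear. Descending.

>>> {"api": "move_arm", "payload": {
  "deltas": [0, 0, 0.045, 0, 0, 0, 0.8, 0, 0, 0.08, 0, 0, 0, 0.8, 0, 0, 0.09, 0, 0, 0, 0.8, 0, 0, 0.09, 0, 0, 0, 0.8]
}}

```text
t: 4.1
tool_pos: [0.6682, 0.2281, 0.041]
orientation: [2.901, 1.206, 0.001]
force: [0.8, -0.8, -0.1]
opening: 0.0744
gripper_force: 0.0
```

>>> {"api": "move_arm", "payload": {
  "deltas": [0, 0, 0.018, 0, 0, 0, 0.8, 0, 0, 0.018, 0, 0, 0, 0.8, 0, 0, 0.018, 0, 0, 0, 0.4, 0, 0, 0.018, 0, 0, 0, 0.4, 0, 0, 0.018, 0, 0, 0, 0.4, 0, 0, 0.018, 0, 0, 0, 0.4],
  "squeeze": 25
}}

```text
t: 4.85
tool_pos: [0.6679, 0.2295, 0.0222]
orientation: [2.9, 1.209, 0.0]
force: [0.3, 0.1, -0.1]
opening: 0.0397
gripper_force: 0.0
```

```bash
echo '[0.668,0.229,0.022,0.79]'>cmd.json; python3 mv.py 0.668,0.229,0.062,0.79,0.4 0.6,0.1,0.12,0.5,0.4 0.48,-0.18,0.12,0.0,0.4,6 0.438,-0.247,0.09,0.0,0.4
```

```text
12
0, 0, -0.04, 0, 0, 0, 0.4, -0.046, 0.014, -0.059, 0, 0, 0.1, 0.4, -0.093, 0.028, -0.079, 0, 0, 0.19, 0.4, -0.139, 0.042, -0.098, 0, 0, 0.29, 0.4, -0.187, 0.061, -0.098, 0, 0, 0.37, 0.4, -0.234, 0.08, -0.098, 0, 0, 0.46, 0.4, -0.281, 0.098, -0.098, 0, 0, 0.54, 0.4, -0.328, 0.117, -0.098, 0, 0, 0.62, 0.4, -0.376, 0.136, -0.098, 0, 0, 0.71, 0.4, -0.423, 0.154, -0.098, 0, 0, 0.79, 0.4, -0.461, 0.163, -0.083, 0, 0, 0.79, 0.4, -0.5, 0.172, -0.068, 0, 0, 0.79, 0.4
end [ 0.4383 -0.2472  0.09  ] 0.0
```

Opening 40 mm with no force, on a 60 mm tin, means the tin was missed or moved. I'll look.

```bash
python3 w.py w3 1; python3 blob.py w3 .668 .229 .1 .018 .04
```

```text
t 4.85 [0.6679 0.2295 0.0222] yaw 0.790 F [ 0.3  0.1 -0.1] open 0.0397 grip 0.0
9555 rect [668.5 228.3  60.8  57.2] ang 58.9 circ [666.9 230.   31. ] z50 0.0297 z5/95 [0.0263 0.031 ] px [282. 256.]
5969 rect [665.  315.3  57.9  27. ] ang 2.6 circ [664.6 323.7  29. ] z50 0.0296 z5/95 [0.0252 0.0308] px [146. 137.]
ground z 0.0016
```

View pics/w3.png

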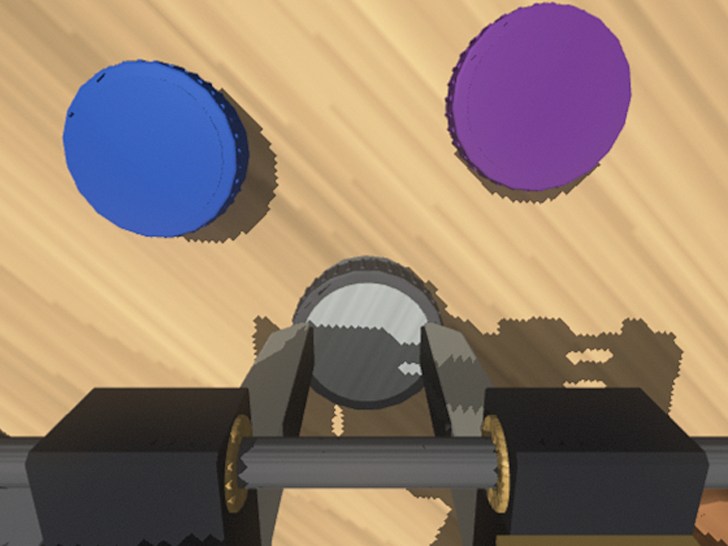

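Run:
```python
from h import *
z=np.load('w3.npz'); C=z['C']; 
for u,v in [(235,255),(238,260),(230,270),(225,290),(215,300),(328,255),(333,265),(340,280),(282,235),(282,280),(282,300),(282,308)]: print(u,v,np.round(C[v,u],3),round(float(z['d'][v,u]),3))
st=robot.read_state(); M=model('wrist',st); R=Rn.from_rotvec(st['orientation']).as_matrix(); t=np.array(st['tool_pos'])
for q in [(0,0,.011),(0,.02,.011),(0,-.02,.011),(0,.03,.011),(0,0,-.008)]: print(q,proj(M,t+R@np.array(q)).round(0))
print(st['gripper_force'],st['opening'],st['force'])
```

```text
235 255 [0.659 0.252 0.043] 0.172
238 260 [0.658 0.249 0.044] 0.172
230 270 [0.658 0.252 0.058] 0.158
225 290 [0.659 0.252 0.074] 0.142
215 300 [0.657 0.254 0.081] 0.135
328 255 [0.689 0.222 0.043] 0.172
333 265 [0.69  0.221 0.053] 0.162
340 280 [0.691 0.221 0.067] 0.149
282 235 [0.677 0.24  0.03 ] 0.183
282 280 [0.66  0.223 0.03 ] 0.19
282 300 [0.652 0.214 0.029] 0.194
282 308 [0.648 0.211 0.029] 0.196
(0, 0, 0.011) [[283. 246.]]
(0, 0.02, 0.011) [[320. 246.]]
(0, -0.02, 0.011) [[246. 246.]]
(0, 0.03, 0.011) [[338. 246.]]
(0, 0, -0.008) [[283. 262.]]
0.0 0.03823574927071157 [-0.16453311 -0.69567579 -0.22661401]
```

Run:
```python
from h import *
print('tips_ahead',robot.tips_ahead)
z=np.load('w2.npz'); C=z['C']; d=z['d']
M=model('wrist',dict(tool_pos=[0,0,0],orientation=[0,0,0])); T=cloud(M,d)
m=(d>0)&(d<.25); 
print('max tool z of finger-like points',[(lo,np.round(np.percentile(T[m&(T[...,2]>lo)],99,axis=0),3), int((m&(T[...,2]>lo)).sum())) for lo in(-.06,-.03,-.02,-.01,0,.01)])
F=m&(T[...,2]>-.06)&(T[...,2]<.03); P=T[F]
for a in np.arange(-.06,.03,.01):
    k=(P[:,2]>a)&(P[:,2]<=a+.01)
    if k.sum()>5: print(round(a,2),k.sum(),'x',np.percentile(P[k,0],[1,99]).round(3),'|y|',np.percentile(abs(P[k,1]),[1,99]).round(3))
```

```text
tips_ahead 0.011
max tool z of finger-like points [(-0.06, array([ 0.01 ,  0.051, -0.013]), 5874), (-0.03, array([ 0.01 ,  0.05 , -0.012]), 1471), (-0.02, array([ 0.01 ,  0.048, -0.012]), 511), (-0.01, array([0.116, 0.061, 0.093]), 1), (0, array([0.116, 0.061, 0.093]), 1), (0.01, array([0.116, 0.061, 0.093]), 1)]
-0.06 1766 x [-0.007  0.01 ] |y| [0.036 0.053]
-0.05 1471 x [-0.007  0.01 ] |y| [0.036 0.053]
-0.04 1166 x [-0.007  0.01 ] |y| [0.036 0.052]
-0.03 960 x [-0.007  0.01 ] |y| [0.036 0.051]
-0.02 510 x [-0.007  0.01 ] |y| [0.036 0.049]
```

The camera shows the fingertips about 12 mm *behind* the reported TCP, not 11 mm ahead. They closed above the tin without touching it. I'll use tips = TCP z + 12 mm: open, go lower and close again.

>>> {"api": "move_arm", "payload": {
  "deltas": [0, 0, 0, 0, 0, 0, 0.8, 0, 0, 0, 0, 0, 0, 0.8, 0, 0, 0, 0, 0, 0, 0.8, 0, 0, 0.012, 0, 0, 0, 0.8, 0, 0, 0.022, 0, 0, 0, 0.8, 0, 0, 0.022, 0, 0, 0, 0.8, 0, 0, 0.022, 0, 0, 0, 0.4, 0, 0, 0.022, 0, 0, 0, 0.4, 0, 0, 0.022, 0, 0, 0, 0.4],
  "squeeze": 25
}}

```text
t: 6.02
tool_pos: [0.6681, 0.2295, 0.0004]
orientation: [2.9, 1.209, 0.001]
force: [0.6, -0.3, 0.3]
opening: 0.0593
gripper_force: 25.0
```

```bash
echo '[0.668,0.229,0.0,0.79]'>cmd.json; python3 mv.py 0.66,0.215,0.052,0.75,0.4 0.6,0.1,0.11,0.5,0.4 0.48,-0.18,0.11,0.0,0.4,6 0.438,-0.247,0.06,0.0,0.4,2
```

```text
12
-0.016, 0.004, -0.052, 0, 0, 0.04, 0.4, -0.057, 0.017, -0.071, 0, 0, 0.12, 0.4, -0.098, 0.03, -0.091, 0, 0, 0.21, 0.4, -0.139, 0.042, -0.11, 0, 0, 0.29, 0.4, -0.187, 0.061, -0.11, 0, 0, 0.37, 0.4, -0.234, 0.08, -0.11, 0, 0, 0.46, 0.4, -0.281, 0.098, -0.11, 0, 0, 0.54, 0.4, -0.328, 0.117, -0.11, 0, 0, 0.62, 0.4, -0.376, 0.136, -0.11, 0, 0, 0.71, 0.4, -0.423, 0.154, -0.11, 0, 0, 0.79, 0.4, -0.461, 0.163, -0.085, 0, 0, 0.79, 0.4, -0.5, 0.172, -0.06, 0, 0, 0.79, 0.4
end [ 0.4383 -0.2472  0.06  ] 0.0
```

>>> {"api": "move_arm", "payload": {
  "deltas": [0, 0, -0.052, 0, 0, 0.04, 0.4, -0.057, 0.017, -0.071, 0, 0, 0.12, 0.4, -0.098, 0.03, -0.091, 0, 0, 0.21, 0.4, -0.139, 0.042, -0.11, 0, 0, 0.29, 0.4, -0.187, 0.061, -0.11, 0, 0, 0.37, 0.4, -0.234, 0.08, -0.11, 0, 0, 0.46, 0.4, -0.281, 0.098, -0.11, 0, 0, 0.54, 0.4, -0.328, 0.117, -0.11, 0, 0, 0.62, 0.4, -0.376, 0.136, -0.11, 0, 0, 0.71, 0.4, -0.423, 0.154, -0.11, 0, 0, 0.79, 0.4, -0.461, 0.163, -0.085, 0, 0, 0.79, 0.4, -0.5, 0.172, -0.06, 0, 0, 0.79, 0.4]
}}

```text
t: 7.52
tool_pos: [0.4376, -0.2483, 0.0602]
orientation: [3.14, -0.001, 0.003]
force: [-0.8, -0.4, -1.3]
opening: 0.059
gripper_force: 25.0
```

```bash
cp cmd.json cmd_ok.json; python3 w.py w4; python3 blob.py w4 .438 -.247 .06 .06 .1;python3 tray.py HT w4
```

```text
t 7.53 [ 0.4376 -0.2483  0.0602] yaw -0.001 F [-0.8 -0.4 -1.3] open 0.0590 grip 25.0
15558 rect [ 441.4 -244.3   71.5   65.3] ang 52.9 circ [ 445.6 -247.5   45. ] z50 0.0895 z5/95 [0.0791 0.0929] px [281. 274.]
1 rect [ 445.8 -284.     0.     0. ] ang 0.0 circ [ 445.8 -284.     0. ] z50 0.0998 z5/95 [0.0998 0.0998] px [370. 276.]
ground z 0.0015
w4 HT [ 0.4363 -0.2849 -0.0522  0.0016] rms mm 1.70 93307
```

>>> {"api": "move_arm", "payload": {
  "deltas": [0, 0, 0.035, 0, 0, 0, 0.4, 0, 0, 0.046, 0, 0, 0, 0.4, 0, 0, 0.051, 0, 0, 0, 0.4, 0, 0, 0.051, 0, 0, 0, 0.4, 0, 0, 0.051, 0, 0, 0, 0.75, 0, 0, 0.051, 0, 0, 0, 0.75, 0, 0, 0.051, 0, 0, 0, 0.75, 0, 0, 0, 0, 0, 0, 0.75, 0, 0, -0.06, 0, 0, 0, 0.75, 0, 0, -0.1, 0, 0, 0, 0.75, 0, 0, -0.1, 0, 0, 0, 0.75]
}}

```text
t: 8.95
tool_pos: [0.4403, -0.2484, 0.1647]
orientation: [3.137, -0.0, 0.011]
force: [0.2, -0.6, -1.6]
opening: 0.0695
gripper_force: 0.0
```

```bash
echo '[0.4383,-0.2472,0.16,0.0]'>cmd.json; python3 w.py w5; python3 blob.py w5 .438 -.247 .05 .026 .08; python3 mv.py 0.5,-0.1,0.18,0.11,0.7 0.668,0.071,0.13,0.11,0.7 0.668,0.071,0.13,0.11,0.7
```

```text
t 8.95 [ 0.4403 -0.2484  0.1647] yaw -0.000 F [ 0.2 -0.6 -1.6] open 0.0695 grip 0.0
3858 rect [ 437.4 -246.1   60.    59.6] ang -19.2 circ [ 436.8 -245.9   30.7] z50 0.0376 z5/95 [0.0359 0.0389] px [279. 194.]
ground z 0.0014
9
0.021, -0.049, -0.007, 0, 0, -0.04, 0.7, 0.041, -0.098, -0.013, 0, 0, -0.07, 0.7, 0.062, -0.147, -0.02, 0, 0, -0.11, 0.7, 0.095, -0.181, -0.01, 0, 0, -0.11, 0.7, 0.129, -0.216, 0, 0, 0, -0.11, 0.7, 0.162, -0.25, 0.01, 0, 0, -0.11, 0.7, 0.196, -0.284, 0.02, 0, 0, -0.11, 0.7, 0.23, -0.318, 0.03, 0, 0, -0.11, 0.7, 0.23, -0.318, 0.03, 0, 0, -0.11, 0.7
end [0.6683 0.0708 0.13  ] 0.11
```

Large tin is seated: top at 36 mm, centre within 2 mm of the recess. Now the large brush.

>>> {"api": "move_arm", "payload": {
  "deltas": [0.021, -0.049, -0.007, 0, 0, -0.04, 0.7, 0.041, -0.098, -0.013, 0, 0, -0.07, 0.7, 0.062, -0.147, -0.02, 0, 0, -0.11, 0.7, 0.095, -0.181, -0.01, 0, 0, -0.11, 0.7, 0.129, -0.216, 0, 0, 0, -0.11, 0.7, 0.162, -0.25, 0.01, 0, 0, -0.11, 0.7, 0.196, -0.284, 0.02, 0, 0, -0.11, 0.7, 0.23, -0.318, 0.03, 0, 0, -0.11, 0.7, 0.23, -0.318, 0.03, 0, 0, -0.11, 0.7]
}}

```text
t: 10.12
tool_pos: [0.6667, 0.0738, 0.1246]
orientation: [-3.136, -0.177, 0.011]
force: [-0.1, -0.1, -0.1]
opening: 0.065
gripper_force: 0.0
```

```bash
python3 w.py w6; python3 blob.py w6 .668 .071 .09 .03 .07
```

```text
t 10.12 [0.6667 0.0738 0.1246] yaw 0.113 F [-0.1 -0.1 -0.1] open 0.0650 grip 0.0
9763 rect [666.4  70.4 129.4  44.1] ang 5.8 circ [666.4  69.9  64.7] z50 0.0474 z5/95 [0.046  0.0485] px [287. 201.]
ground z 0.0015
```

>>> {"api": "move_arm", "payload": {
  "deltas": [-0.002, 0, 0.05, 0, 0, 0.01, 0.7, -0.002, 0, 0.09, 0, 0, 0.01, 0.7, -0.002, 0, 0.116, 0, 0, 0.01, 0.7, -0.002, 0, 0.116, 0, 0, 0.01, 0.7, -0.002, 0, 0.116, 0, 0, 0.01, 0.3, -0.002, 0, 0.116, 0, 0, 0.01, 0.3, -0.002, 0, 0.116, 0, 0, 0.01, 0.3, -0.002, 0, 0.116, 0, 0, 0.01, 0.3],
  "squeeze": 30
}}

```text
t: 11.18
tool_pos: [0.6674, 0.0708, 0.016]
orientation: [3.137, 0.157, 0.005]
force: [-0.6, -2.4, 6.7]
opening: 0.0436
gripper_force: 30.0
```

```bash
echo '[0.666,0.071,0.014,0.1]'>cmd.json; python3 mv.py 0.666,0.071,0.07,0.1,0.3 0.56,-0.1,0.14,-0.04,0.3 0.434,-0.329,0.13,-0.05,0.3 0.434,-0.329,0.09,-0.05,0.3,2
```

```text
12
0, 0, -0.056, 0, 0, 0, 0.3, -0.031, 0.04, -0.074, 0, 0, 0.04, 0.3, -0.061, 0.08, -0.091, 0, 0, 0.07, 0.3, -0.092, 0.12, -0.109, 0, 0, 0.11, 0.3, -0.123, 0.16, -0.126, 0, 0, 0.14, 0.3, -0.152, 0.203, -0.124, 0, 0, 0.14, 0.3, -0.182, 0.246, -0.122, 0, 0, 0.14, 0.3, -0.211, 0.289, -0.12, 0, 0, 0.15, 0.3, -0.241, 0.332, -0.118, 0, 0, 0.15, 0.3, -0.271, 0.375, -0.116, 0, 0, 0.15, 0.3, -0.271, 0.375, -0.096, 0, 0, 0.15, 0.3, -0.271, 0.375, -0.076, 0, 0, 0.15, 0.3
end [ 0.4338 -0.3292  0.09  ] -0.05
```

>>> {"api": "move_arm", "payload": {
  "deltas": [0, 0, -0.056, 0, 0, 0, 0.3, -0.031, 0.04, -0.074, 0, 0, 0.04, 0.3, -0.061, 0.08, -0.091, 0, 0, 0.07, 0.3, -0.092, 0.12, -0.109, 0, 0, 0.11, 0.3, -0.123, 0.16, -0.126, 0, 0, 0.14, 0.3, -0.152, 0.203, -0.124, 0, 0, 0.14, 0.3, -0.182, 0.246, -0.122, 0, 0, 0.14, 0.3, -0.211, 0.289, -0.12, 0, 0, 0.15, 0.3, -0.241, 0.332, -0.118, 0, 0, 0.15, 0.3, -0.271, 0.375, -0.116, 0, 0, 0.15, 0.3, -0.271, 0.375, -0.096, 0, 0, 0.15, 0.3, -0.271, 0.375, -0.076, 0, 0, 0.15, 0.3]
}}

```text
t: 12.68
tool_pos: [0.4337, -0.3291, 0.0893]
orientation: [-3.14, 0.081, -0.001]
force: [0.0, -0.9, -1.4]
opening: 0.0441
gripper_force: 30.0
```

```bash
python3 w.py w7 1; python3 blob.py w7 .434 -.329 .09 .09 .135; python3 tray.py HT w7
```

```text
t 12.68 [ 0.4337 -0.3291  0.0893] yaw -0.052 F [ 0.  -0.9 -1.4] open 0.0441 grip 30.0
21742 rect [ 448.4 -326.7   92.1   69.1] ang 19.4 circ [ 450.2 -328.9   47.2] z50 0.1207 z5/95 [0.1177 0.1254] px [281. 242.]
1686 rect [ 377.3 -325.5   39.8   17.9] ang 86.9 circ [ 383.8 -325.9   19.9] z50 0.1205 z5/95 [0.1195 0.1214] px [281. 386.]
ground z 0.0015
w7 HT [ 0.4366 -0.2843 -0.0589  0.0016] rms mm 2.05 66322
```

View pics/w7.png

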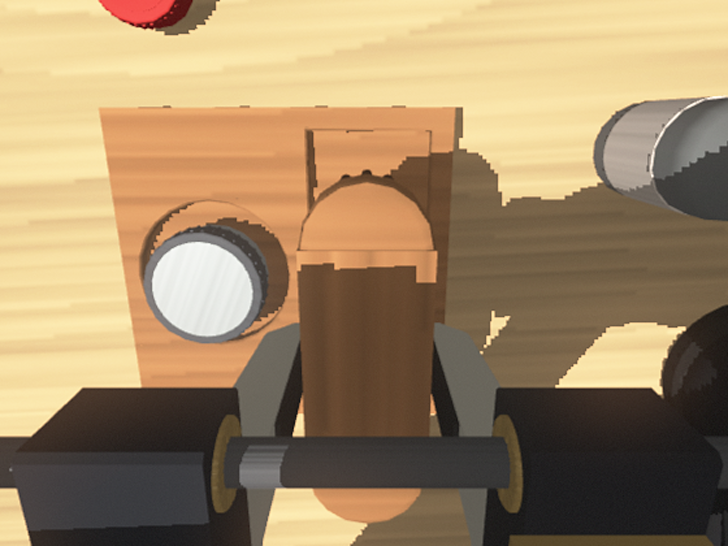

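The brush at w7 (365,340) is held level and aligned above the rectangle at (370,150-); its underside is 16 mm below the TCP. Lower and release.

>>> {"api": "move_arm", "payload": {
  "deltas": [0, 0, 0.045, 0, 0, 0, 0.3, 0, 0, 0.06, 0, 0, 0, 0.3, 0, 0, 0.065, 0, 0, 0, 0.3, 0, 0, 0.065, 0, 0, 0, 0.3, 0, 0, 0.065, 0, 0, 0, 0.62, 0, 0, 0.065, 0, 0, 0, 0.62, 0, 0, 0.065, 0, 0, 0, 0.62, 0, 0, 0.03, 0, 0, 0, 0.62, 0, 0, -0.03, 0, 0, 0, 0.62, 0, 0, -0.08, 0, 0, 0, 0.62, 0, 0, -0.08, 0, 0, 0, 0.62]
}}

```text
t: 14.1
tool_pos: [0.4363, -0.3315, 0.176]
orientation: [3.134, -0.079, 0.012]
force: [-0.4, -0.5, 0.6]
opening: 0.0575
gripper_force: 0.0
```

```bash
echo '[0.434,-0.329,0.17,-0.05]'>cmd.json; python3 w.py w8; python3 blob.py w8 .434 -.329 .09 .03 .08;  python3 blob.py w8 .438 -.247 .045 .026 .08;python3 mv.py 0.55,-0.27,0.17,0.0,0.65 0.658,-0.231,0.12,0.0,0.65 0.658,-0.231,0.12,0.0,0.65
```

```text
t 14.10 [ 0.4363 -0.3315  0.176 ] yaw -0.050 F [-0.4 -0.5  0.6] open 0.0575 grip 0.0
7354 rect [ 434.1 -328.9  128.6   44.1] ang -2.9 circ [ 434.  -329.5   64.3] z50 0.0553 z5/95 [0.054  0.0565] px [278. 191.]
2306 rect [ 437.  -257.9   59.4   37.4] ang -2.8 circ [ 437.3 -248.1   29.8] z50 0.0376 z5/95 [0.0356 0.0388] px [195. 191.]
ground z 0.0015
3708 rect [ 437.5 -246.5   59.8   59.7] ang -70.2 circ [ 437.  -246.6   30.5] z50 0.0376 z5/95 [0.035  0.0388] px [185. 191.]
ground z 0.0014
7
0.038, -0.022, 0, 0, 0, -0.02, 0.65, 0.075, -0.043, 0, 0, 0, -0.03, 0.65, 0.113, -0.065, 0, 0, 0, -0.05, 0.65, 0.148, -0.08, 0.017, 0, 0, -0.05, 0.65, 0.184, -0.094, 0.033, 0, 0, -0.05, 0.65, 0.219, -0.109, 0.05, 0, 0, -0.05, 0.65, 0.219, -0.109, 0.05, 0, 0, -0.05, 0.65
end [ 0.6582 -0.2311  0.12  ] 0.0
```

Large brush is seated (top 54 mm, 3° yaw match). Now the small tin.

>>> {"api": "move_arm", "payload": {
  "deltas": [0.038, -0.022, 0, 0, 0, -0.02, 0.65, 0.075, -0.043, 0, 0, 0, -0.03, 0.65, 0.113, -0.065, 0, 0, 0, -0.05, 0.65, 0.148, -0.08, 0.017, 0, 0, -0.05, 0.65, 0.184, -0.094, 0.033, 0, 0, -0.05, 0.65, 0.219, -0.109, 0.05, 0, 0, -0.05, 0.65, 0.219, -0.109, 0.05, 0, 0, -0.05, 0.65]
}}

```text
t: 15.02
tool_pos: [0.6569, -0.2286, 0.1141]
orientation: [-3.138, -0.003, 0.011]
force: [-1.0, 0.5, -1.0]
opening: 0.0606
gripper_force: 0.0
```

```bash
python3 w.py w9 1; python3 blob.py w9 .66 -.231 .033 .018 .06
```

```text
t 15.03 [ 0.6569 -0.2286  0.1141] yaw 0.002 F [-1.   0.5 -1. ] open 0.0606 grip 0.0
2447 rect [ 659.4 -232.    42.    41.8] ang -64.7 circ [ 658.9 -232.    21.7] z50 0.0255 z5/95 [0.0235 0.0267] px [287. 199.]
ground z 0.0015
```

View pics/w9.png

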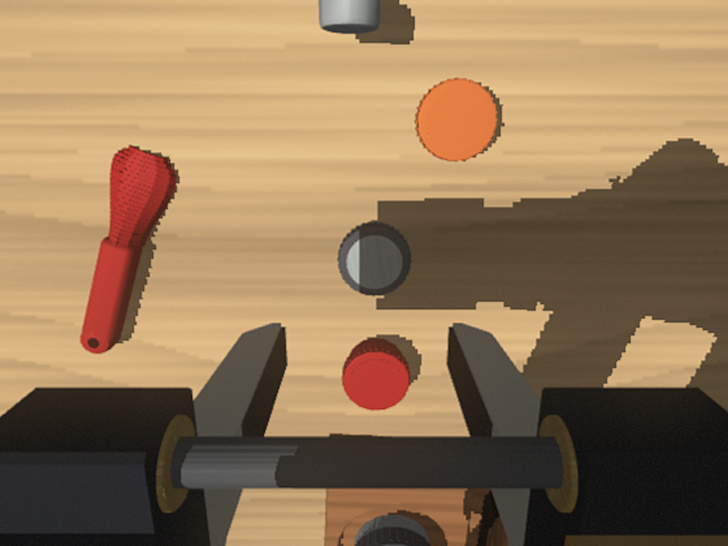

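The grey small tin shows at w9 (374,258), with red (375,375), orange (458,120) and the drawer knob (350,15) clear of the finger lines. Grasp.

>>> {"api": "move_arm", "payload": {
  "deltas": [0.001, 0.001, 0.05, 0, 0, 0, 0.65, 0.001, 0.001, 0.09, 0, 0, 0, 0.65, 0.001, 0.001, 0.115, 0, 0, 0, 0.65, 0.001, 0.001, 0.122, 0, 0, 0, 0.65, 0.001, 0.001, 0.122, 0, 0, 0, 0.65, 0.001, 0.001, 0.122, 0, 0, 0, 0.3, 0.001, 0.001, 0.122, 0, 0, 0, 0.3, 0.001, 0.001, 0.122, 0, 0, 0, 0.3, 0.001, 0.001, 0.122, 0, 0, 0, 0.3],
  "squeeze": 25
}}

```text
t: 16.2
tool_pos: [0.6598, -0.2327, -0.0005]
orientation: [3.141, -0.0, 0.003]
force: [-1.1, 0.3, 6.2]
opening: 0.0414
gripper_force: 25.0
```

```bash
echo '[0.659,-0.232,-0.002,0.0]'>cmd.json
python3 - <<'E'
import numpy as np
c=np.array([.4098,.2597]);a=.132;R=np.array([[np.cos(a),-np.sin(a)],[np.sin(a),np.cos(a)]])
for q in [(.058,.034),(-.034,.034),(0,-.037)]: print(q,(c+R@q).round(4))
E
python3 mv.py 0.659,-0.232,0.055,0,0.3 0.6,-0.05,0.11,0.1,0.3  0.463,0.301,0.10,0.13,0.3,7
```

```text
(0.058, 0.034) [0.4628 0.301 ]
(-0.034, 0.034) [0.3716 0.2889]
(0, -0.037) [0.4147 0.223 ]
12
0, 0, -0.057, 0, 0, 0, 0.3, -0.015, -0.046, -0.071, 0, 0, -0.03, 0.3, -0.03, -0.091, -0.084, 0, 0, -0.05, 0.3, -0.044, -0.136, -0.098, 0, 0, -0.08, 0.3, -0.059, -0.182, -0.112, 0, 0, -0.1, 0.3, -0.079, -0.232, -0.111, 0, 0, -0.1, 0.3, -0.098, -0.282, -0.109, 0, 0, -0.11, 0.3, -0.118, -0.332, -0.108, 0, 0, -0.11, 0.3, -0.137, -0.383, -0.106, 0, 0, -0.12, 0.3, -0.157, -0.433, -0.105, 0, 0, -0.12, 0.3, -0.176, -0.483, -0.103, 0, 0, -0.13, 0.3, -0.196, -0.533, -0.102, 0, 0, -0.13, 0.3
end [0.463 0.301 0.1  ] 0.13
```

>>> {"api": "move_arm", "payload": {
  "deltas": [0, 0, -0.057, 0, 0, 0, 0.3, -0.015, -0.046, -0.071, 0, 0, -0.03, 0.3, -0.03, -0.091, -0.084, 0, 0, -0.05, 0.3, -0.044, -0.136, -0.098, 0, 0, -0.08, 0.3, -0.059, -0.182, -0.112, 0, 0, -0.1, 0.3, -0.079, -0.232, -0.111, 0, 0, -0.1, 0.3, -0.098, -0.282, -0.109, 0, 0, -0.11, 0.3, -0.118, -0.332, -0.108, 0, 0, -0.11, 0.3, -0.137, -0.383, -0.106, 0, 0, -0.12, 0.3, -0.157, -0.433, -0.105, 0, 0, -0.12, 0.3, -0.176, -0.483, -0.103, 0, 0, -0.13, 0.3, -0.196, -0.533, -0.102, 0, 0, -0.13, 0.3]
}}

```text
t: 17.7
tool_pos: [0.4621, 0.3023, 0.1]
orientation: [-3.135, -0.204, -0.001]
force: [0.8, 0.1, -0.6]
opening: 0.041
gripper_force: 25.0
```

```bash
python3 w.py w10 1; python3 blob.py w10 .463 .301 .05 .09 .14; python3 tray.py TT w10
```

```text
t 17.70 [0.4621 0.3023 0.1   ] yaw 0.130 F [ 0.8  0.1 -0.6] open 0.0410 grip 25.0
8808 rect [469.1 302.8  53.4  51.2] ang -40.6 circ [470.2 304.3  35.6] z50 0.1262 z5/95 [0.1165 0.1358] px [281. 271.]
2 rect [452.  322.4   0.6   0. ] ang 3.2 circ [4.520e+02 3.224e+02 3.000e-01] z50 0.1395 z5/95 [0.1395 0.1396] px [233. 310.]
ground z 0.0015
w10 TT [0.4091 0.259  0.134  0.0016] rms mm 1.48 51990
```

View pics/w10.png

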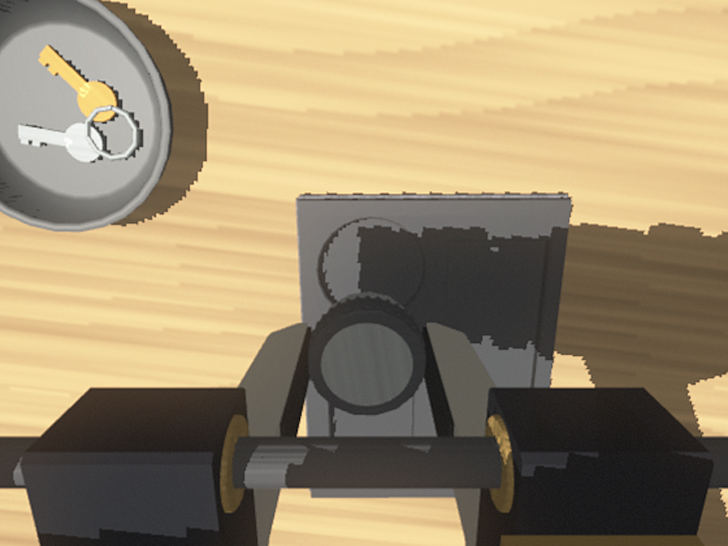

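The small tin is held level at w10 (367,365). The round recess it must enter is at (372,265) by parallax and the dish is clear. Lower.

>>> {"api": "move_arm", "payload": {
  "deltas": [-0.001, 0.001, 0.05, 0, 0, 0, 0.3, -0.001, 0.001, 0.08, 0, 0, 0, 0.3, -0.001, 0.001, 0.091, 0, 0, 0, 0.3, -0.001, 0.001, 0.091, 0, 0, 0, 0.3, -0.001, 0.001, 0.091, 0, 0, 0, 0.6, -0.001, 0.001, 0.091, 0, 0, 0, 0.6, -0.001, 0.001, 0.091, 0, 0, 0, 0.6, -0.001, 0.001, 0.05, 0, 0, 0, 0.6, -0.001, 0.001, 0, 0, 0, 0, 0.6, -0.001, 0.001, -0.06, 0, 0, 0, 0.6, -0.001, 0.001, -0.06, 0, 0, 0, 0.6]
}}

```text
t: 19.12
tool_pos: [0.4658, 0.3016, 0.1669]
orientation: [-3.13, -0.204, -0.017]
force: [-0.1, 0.9, -0.1]
opening: 0.0558
gripper_force: 0.0
```

```bash
echo '[0.462,0.3,0.16,0.13]'>cmd.json; python3 w.py w11; python3 blob.py w11 .463 .301 .033 .022 .07; python3 tray.py TT w11; python3 mv.py 0.46,0.15,0.16,0.0,0.55 0.436,0.025,0.12,-0.19,0.55 0.436,0.025,0.12,-0.19,0.55
```

```text
t 19.12 [0.4658 0.3016 0.1669] yaw 0.130 F [-0.1  0.9 -0.1] open 0.0558 grip 0.0
1865 rect [462.1 300.5  42.2  42.1] ang -58.9 circ [461.8 300.4  21.5] z50 0.0335 z5/95 [0.0308 0.0348] px [284. 194.]
ground z 0.0015
w11 TT [0.4091 0.2593 0.1321 0.0016] rms mm 1.48 45028
7
-0.007, 0.049, 0, 0, 0, 0.04, 0.55, -0.014, 0.099, 0, 0, 0, 0.09, 0.55, -0.021, 0.148, 0, 0, 0, 0.13, 0.55, -0.035, 0.189, 0.013, 0, 0, 0.19, 0.55, -0.048, 0.229, 0.027, 0, 0, 0.26, 0.55, -0.061, 0.269, 0.04, 0, 0, 0.32, 0.55, -0.061, 0.269, 0.04, 0, 0, 0.32, 0.55
end [0.4364 0.0254 0.12  ] -0.19
```

Small tin is seated: top 32 mm, centre within 1 mm. Now the small brush.

>>> {"api": "move_arm", "payload": {
  "deltas": [-0.007, 0.049, 0, 0, 0, 0.04, 0.55, -0.014, 0.099, 0, 0, 0, 0.09, 0.55, -0.021, 0.148, 0, 0, 0, 0.13, 0.55, -0.035, 0.189, 0.013, 0, 0, 0.19, 0.55, -0.048, 0.229, 0.027, 0, 0, 0.26, 0.55, -0.061, 0.269, 0.04, 0, 0, 0.32, 0.55, -0.061, 0.269, 0.04, 0, 0, 0.32, 0.55]
}}

```text
t: 20.05
tool_pos: [0.434, 0.0231, 0.1171]
orientation: [3.126, -0.305, -0.008]
force: [-0.5, -0.5, 1.0]
opening: 0.051
gripper_force: 0.0
```

```bash
python3 w.py w12; python3 blob.py w12 .436 .025 .07 .026 .06
```

```text
t 20.05 [0.434  0.0231 0.1171] yaw -0.194 F [-0.5 -0.5  1. ] open 0.0510 grip 0.0
5161 rect [434.1  24.5  88.5  34.2] ang -11.8 circ [434.   23.9  44.3] z50 0.0393 z5/95 [0.0377 0.0405] px [280. 204.]
ground z 0.0015
```

>>> {"api": "move_arm", "payload": {
  "deltas": [-0.002, 0.001, 0.05, 0, 0, 0.02, 0.55, -0.002, 0.001, 0.09, 0, 0, 0.02, 0.55, -0.002, 0.001, 0.11, 0, 0, 0.02, 0.55, -0.002, 0.001, 0.11, 0, 0, 0.02, 0.55, -0.002, 0.001, 0.11, 0, 0, 0.02, 0.2, -0.002, 0.001, 0.11, 0, 0, 0.02, 0.2, -0.002, 0.001, 0.11, 0, 0, 0.02, 0.2, -0.002, 0.001, 0.11, 0, 0, 0.02, 0.2],
  "squeeze": 25
}}

```text
t: 21.1
tool_pos: [0.4356, 0.0246, 0.0113]
orientation: [-3.124, 0.33, -0.004]
force: [-1.0, 1.8, 6.0]
opening: 0.0337
gripper_force: 25.0
```

```bash
echo '[0.434,0.0246,0.010,-0.21]'>cmd.json;python3 mv.py 0.434,0.0246,0.065,-0.21,0.2 0.41,0.1,0.11,0,0.2 0.371,0.288,0.09,0.13,0.2,5 0.371,0.288,0.09,0.13,0.2
```

```text
9
0, 0, -0.055, 0, 0, 0, 0.2, -0.02, -0.034, -0.078, 0, 0, -0.1, 0.2, -0.039, -0.069, -0.1, 0, 0, -0.21, 0.2, -0.055, -0.104, -0.096, 0, 0, -0.24, 0.2, -0.07, -0.139, -0.092, 0, 0, -0.26, 0.2, -0.086, -0.174, -0.088, 0, 0, -0.29, 0.2, -0.101, -0.209, -0.084, 0, 0, -0.31, 0.2, -0.117, -0.244, -0.08, 0, 0, -0.34, 0.2, -0.117, -0.244, -0.08, 0, 0, -0.34, 0.2
end [0.3704 0.2876 0.09  ] 0.13
```

>>> {"api": "move_arm", "payload": {
  "deltas": [0, 0, -0.055, 0, 0, 0, 0.2, -0.02, -0.034, -0.078, 0, 0, -0.1, 0.2, -0.039, -0.069, -0.1, 0, 0, -0.21, 0.2, -0.055, -0.104, -0.096, 0, 0, -0.24, 0.2, -0.07, -0.139, -0.092, 0, 0, -0.26, 0.2, -0.086, -0.174, -0.088, 0, 0, -0.29, 0.2, -0.101, -0.209, -0.084, 0, 0, -0.31, 0.2, -0.117, -0.244, -0.08, 0, 0, -0.34, 0.2, -0.117, -0.244, -0.08, 0, 0, -0.34, 0.2]
}}

```text
t: 22.22
tool_pos: [0.3699, 0.2892, 0.0898]
orientation: [-3.134, -0.209, 0.001]
force: [0.7, -0.2, -0.3]
opening: 0.0336
gripper_force: 25.0
```

```bash
python3 w.py w13; python3 blob.py w13 .371 .288 .07 .1 .13; python3 tray.py TT w13
```

```text
t 22.23 [0.3699 0.2892 0.0898] yaw 0.133 F [ 0.7 -0.2 -0.3] open 0.0336 grip 25.0
12872 rect [372.7 290.9  71.3  60.2] ang 41.5 circ [375.5 290.2  37.6] z50 0.1179 z5/95 [0.1123 0.1235] px [281. 262.]
1 rect [382.7 259.4   0.    0. ] ang 0.0 circ [382.7 259.4   0. ] z50 0.1293 z5/95 [0.1293 0.1293] px [359. 275.]
ground z 0.0015
w13 TT [0.4094 0.2589 0.134  0.0017] rms mm 1.45 83666
```

>>> {"api": "move_arm", "payload": {
  "deltas": [0, 0, 0.045, 0, 0, 0, 0.2, 0, 0, 0.062, 0, 0, 0, 0.2, 0, 0, 0.07, 0, 0, 0, 0.2, 0, 0, 0.07, 0, 0, 0, 0.2, 0, 0, 0.07, 0, 0, 0, 0.52, 0, 0, 0.07, 0, 0, 0, 0.52, 0, 0, 0.07, 0, 0, 0, 0.52, 0, 0, 0.04, 0, 0, 0, 0.52, 0, 0, -0.02, 0, 0, 0, 0.52, 0, 0, -0.07, 0, 0, 0, 0.52, 0, 0, -0.07, 0, 0, 0, 0.52]
}}

```text
t: 23.65
tool_pos: [0.3737, 0.2893, 0.1654]
orientation: [-3.13, -0.204, -0.013]
force: [0.7, -0.4, -0.2]
opening: 0.0486
gripper_force: 0.0
```

```bash
echo '[0.3704,0.2876,0.16,0.13]'>cmd.json; python3 w.py w14; python3 blob.py w14 .371 .288 .07 .033 .07; python3 mv.py 0.52,0.1,0.16,-0.2,0.45 0.66,-0.078,0.11,-0.35,0.45 0.66,-0.078,0.11,-0.35,0.45
```

```text
t 23.65 [0.3737 0.2893 0.1654] yaw 0.130 F [ 0.7 -0.4 -0.2] open 0.0486 grip 0.0
3946 rect [369.9 287.9  88.8  34. ] ang 7.7 circ [370.  287.1  44.4] z50 0.0473 z5/95 [0.0457 0.0485] px [284. 196.]
ground z 0.0015
9
0.031, 0.051, 0, 0, 0, 0.08, 0.45, 0.062, 0.103, 0, 0, 0, 0.17, 0.45, 0.093, 0.154, 0, 0, 0, 0.25, 0.45, 0.124, 0.205, 0, 0, 0, 0.33, 0.45, 0.153, 0.254, 0.013, 0, 0, 0.37, 0.45, 0.182, 0.303, 0.025, 0, 0, 0.41, 0.45, 0.211, 0.351, 0.038, 0, 0, 0.44, 0.45, 0.24, 0.4, 0.05, 0, 0, 0.48, 0.45, 0.24, 0.4, 0.05, 0, 0, 0.48, 0.45
end [ 0.6602 -0.0779  0.11  ] -0.35
```

Small brush is seated (top 46 mm, within 1 mm, yaw 7.7°). Now the shoehorn.

>>> {"api": "move_arm", "payload": {
  "deltas": [0.031, 0.051, 0, 0, 0, 0.08, 0.45, 0.062, 0.103, 0, 0, 0, 0.17, 0.45, 0.093, 0.154, 0, 0, 0, 0.25, 0.45, 0.124, 0.205, 0, 0, 0, 0.33, 0.45, 0.153, 0.254, 0.013, 0, 0, 0.37, 0.45, 0.182, 0.303, 0.025, 0, 0, 0.41, 0.45, 0.211, 0.351, 0.038, 0, 0, 0.44, 0.45, 0.24, 0.4, 0.05, 0, 0, 0.48, 0.45, 0.24, 0.4, 0.05, 0, 0, 0.48, 0.45]
}}

```text
t: 24.82
tool_pos: [0.659, -0.0813, 0.1041]
orientation: [3.092, -0.554, -0.012]
force: [0.2, -0.0, -0.2]
opening: 0.0416
gripper_force: 0.0
```

```bash
python3 w.py w15 1; python3 blob.py w15 .66 -.078 .09 .0035 .05; python3 blob.py w15 .66 -.078 .09 .0165 .05
```

```text
t 24.82 [ 0.659  -0.0813  0.1041] yaw -0.355 F [ 0.2 -0.  -0.2] open 0.0416 grip 0.0
5389 rect [657.6 -79.8 129.8  37.4] ang -19.3 circ [658.2 -79.   65.2] z50 0.0148 z5/95 [0.0064 0.02  ] px [279. 188.]
1 rect [ 726.8 -138.2    0.     0. ] ang 0.0 circ [ 726.8 -138.2    0. ] z50 0.0038 z5/95 [0.0038 0.0038] px [324.  86.]
ground z 0.0015
2330 rect [637.1 -71.   85.3  19.5] ang -20.3 circ [637.4 -70.1  42.6] z50 0.0191 z5/95 [0.0173 0.0203] px [279. 235.]
10 rect [674.8 -81.6   3.4   1.8] ang -53.4 circ [675.4 -81.2   1.7] z50 0.0170 z5/95 [0.0166 0.0175] px [274. 185.]
ground z 0.0015
```

View pics/w15.png

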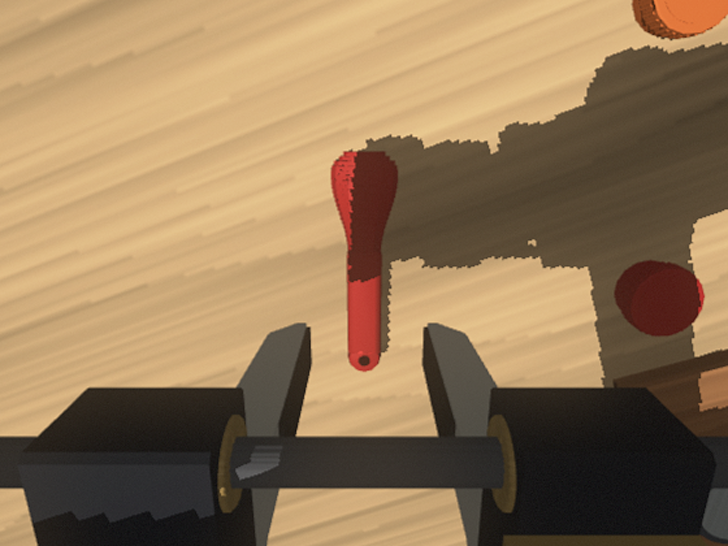

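The shoehorn at w15 (365,150-370) is aligned, with its grip between the fingers' lines and the red and orange tins clear. Grasp.

>>> {"api": "move_arm", "payload": {
  "deltas": [-0.003, 0.001, 0.05, 0, 0, 0, 0.45, -0.003, 0.001, 0.085, 0, 0, 0, 0.45, -0.003, 0.001, 0.106, 0, 0, 0, 0.45, -0.003, 0.001, 0.113, 0, 0, 0, 0.45, -0.003, 0.001, 0.113, 0, 0, 0, 0.45, -0.003, 0.001, 0.113, 0, 0, 0, 0.1, -0.003, 0.001, 0.113, 0, 0, 0, 0.1, -0.003, 0.001, 0.113, 0, 0, 0, 0.1, -0.003, 0.001, 0.113, 0, 0, 0, 0.1],
  "squeeze": 15
}}

```text
t: 26.0
tool_pos: [0.6581, -0.0782, -0.002]
orientation: [3.094, -0.547, 0.002]
force: [-0.8, -0.2, 5.4]
opening: 0.0195
gripper_force: 15.0
```

```bash
echo '[0.657,-0.0778,-0.003,-0.35]'>cmd.json;python3 mv.py 0.657,-0.0778,0.052,-0.35,0.1 0.56,0.05,0.12,-0.1,0.1 0.414,0.2225,0.09,0.13,0.1,5 0.414,0.2225,0.09,0.13,0.1
```

```text
10
0, 0, -0.055, 0, 0, 0, 0.1, -0.045, -0.029, -0.078, 0, 0, -0.08, 0.1, -0.09, -0.058, -0.1, 0, 0, -0.17, 0.1, -0.135, -0.087, -0.123, 0, 0, -0.25, 0.1, -0.174, -0.109, -0.117, 0, 0, -0.3, 0.1, -0.213, -0.132, -0.111, 0, 0, -0.34, 0.1, -0.253, -0.154, -0.105, 0, 0, -0.39, 0.1, -0.292, -0.176, -0.099, 0, 0, -0.43, 0.1, -0.331, -0.199, -0.093, 0, 0, -0.48, 0.1, -0.331, -0.199, -0.093, 0, 0, -0.48, 0.1
end [0.4143 0.2226 0.09  ] 0.13
```

>>> {"api": "move_arm", "payload": {
  "deltas": [0, 0, -0.055, 0, 0, 0, 0.1, -0.045, -0.029, -0.078, 0, 0, -0.08, 0.1, -0.09, -0.058, -0.1, 0, 0, -0.17, 0.1, -0.135, -0.087, -0.123, 0, 0, -0.25, 0.1, -0.174, -0.109, -0.117, 0, 0, -0.3, 0.1, -0.213, -0.132, -0.111, 0, 0, -0.34, 0.1, -0.253, -0.154, -0.105, 0, 0, -0.39, 0.1, -0.292, -0.176, -0.099, 0, 0, -0.43, 0.1, -0.331, -0.199, -0.093, 0, 0, -0.48, 0.1, -0.331, -0.199, -0.093, 0, 0, -0.48, 0.1]
}}

```text
t: 27.25
tool_pos: [0.4125, 0.2241, 0.0892]
orientation: [-3.134, -0.21, 0.003]
force: [0.7, 0.5, 0.1]
opening: 0.02
gripper_force: 15.0
```

```bash
python3 w.py w16 1; python3 blob.py w16 .414 .2225 .09 .085 .125; python3 tray.py TT w16
```

```text
t 27.25 [0.4125 0.2241 0.0892] yaw 0.134 F [0.7 0.5 0.1] open 0.0200 grip 15.0
12534 rect [427.4 227.6 100.5  49.1] ang 15.2 circ [426.9 226.7  51.2] z50 0.1049 z5/95 [0.0972 0.1173] px [281. 223.]
289 rect [352.6 216.4  16.6   9.3] ang -77.1 circ [354.  216.7   8.3] z50 0.1106 z5/95 [0.1096 0.1117] px [282. 379.]
ground z 0.0016
w16 TT [0.4095 0.259  0.1316 0.0017] rms mm 1.60 70895
```

View pics/w16.png

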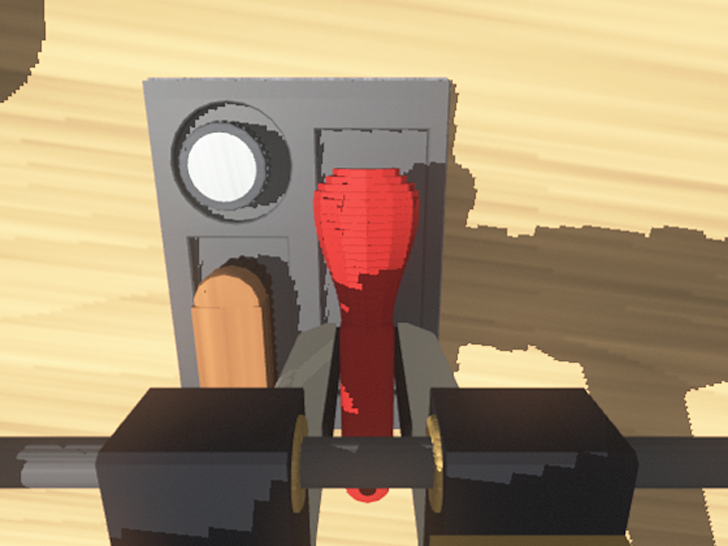

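The shoehorn is held level at w16 (365,330) along its rectangle. The small tin (222,165) and small brush (232,330) lie in their recesses. Lower and release.

>>> {"api": "move_arm", "payload": {
  "deltas": [0, 0, 0.045, 0, 0, 0, 0.1, 0, 0, 0.072, 0, 0, 0, 0.1, 0, 0, 0.083, 0, 0, 0, 0.1, 0, 0, 0.083, 0, 0, 0, 0.1, 0, 0, 0.083, 0, 0, 0, 0.42, 0, 0, 0.083, 0, 0, 0, 0.42, 0, 0, 0.083, 0, 0, 0, 0.42, 0, 0, 0.05, 0, 0, 0, 0.42, 0, 0, 0, 0, 0, 0, 0.42, 0, 0, -0.06, 0, 0, 0, 0.42, 0, 0, -0.11, 0, 0, 0, 0.42, 0, 0, -0.11, 0, 0, 0, 0.42]
}}

```text
t: 28.8
tool_pos: [0.4176, 0.2237, 0.2056]
orientation: [-3.132, -0.204, -0.015]
force: [0.9, -0.2, -0.7]
opening: 0.0388
gripper_force: 0.0
```

```bash
python3 w.py w17 1; python3 blob.py w17 .414 .2225 .09 .0185 .05;python3 blob.py w17 .414 .2225 .09 .0225 .05; python3 blob.py w17 .37 .288 .06 .033 .07;python3 blob.py w17 .462 .3 .035 .024 .07
```

```text
t 28.80 [0.4176 0.2237 0.2056] yaw 0.130 F [ 0.9 -0.2 -0.7] open 0.0388 grip 0.0
2388 rect [377.8 288.7  73.2  34.4] ang 7.9 circ [377.8 284.4  37.6] z50 0.0472 z5/95 [0.0358 0.0485] px [212. 210.]
2164 rect [408.1 221.1 113.2  23.1] ang 8.8 circ [407.9 222.5  56.7] z50 0.0263 z5/95 [0.0193 0.0284] px [283. 186.]
ground z 0.0015
2355 rect [377.9 288.7  72.9  34.4] ang 7.9 circ [378.2 283.8  37.6] z50 0.0472 z5/95 [0.0371 0.0485] px [212. 211.]
1621 rect [399.3 220.2  95.4  19.5] ang 7.1 circ [399.5 219.1  47.7] z50 0.0269 z5/95 [0.0234 0.0285] px [284. 199.]
ground z 0.0015
2839 rect [371.4 288.   86.   34.6] ang 7.5 circ [370.8 291.6  43.3] z50 0.0472 z5/95 [0.0411 0.0485] px [210. 217.]
ground z 0.0014
1696 rect [462.1 300.1  41.9  41.7] ang -55.5 circ [461.9 300.2  21.4] z50 0.0335 z5/95 [0.0313 0.0348] px [207. 123.]
ground z 0.0014
```

View pics/w17.png

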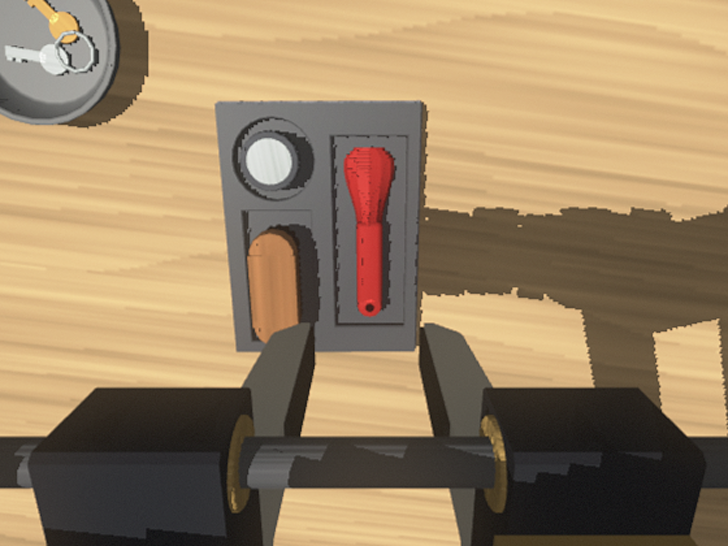

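w17 shows all three travel items lying in their recesses: tin (270,160), brush (272,285), shoehorn (368,235). Their heights match. The home tray was checked earlier and has not been touched since. Handing in.

>>> {"api": "move_arm", "payload": {
  "deltas": [0, 0, 0, 0, 0, 0, 0.42, 0, 0, 0, 0, 0, 0, 0.42, 0, 0, 0, 0, 0, 0, 0.42]
}}

```text
t: 29.22
tool_pos: [0.4141, 0.2222, 0.1987]
orientation: [3.134, 0.204, -0.003]
force: [0.2, 0.2, -0.1]
opening: 0.0389
gripper_force: 0.0
```

```bash
python3 -c "
from plant import robot
print(robot.close_job())"
```

```text
the job is handed in; nothing more can be done
None
```

Both kits are made up and handed in at about 29 s: the wrist camera showed all five items seated in their recesses, and the arm never went near the dish, keys or bottle.

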